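Roller up the inspection incline

ROBOT

A 6-joint arm with a two-finger parallel gripper is mounted at the origin on the work surface. World frame = base frame: x ahead of the robot, y to its left, z up, the work surface at z = 0. Lengths are in mm, angles in rad, forces in N, time in s.
With the tool pointing down it reaches from about 350 to 975 mm from the base axis. Payload 7.1 kg.
Tool frame: the origin (TCP) lies at the very end of the fingers, on their centre line; the grasp point (between the pads) lies 19 mm behind it; x points along the fingers, z is the direction in which the jaws open and shut, and the axes are right-handed (so a half turn about x gives the same grasp; the last joint's range is limited). The gripper opens to 88 mm and grips with 3 to 60 N. Pads are 20 mm wide; open, the fingers measure 115 mm over their backs; the gripper's body (75 mm by 178 mm) begins 61 mm behind the grasp point.
Start: joints at [-1.206, 0.423, 1.63, -0, 1.089, -0.019], TCP at [234.045, -579.506, 222.675] pointing down, gripper open.
Joint ranges: [-3, 3], [-0.9, 2.11], [0.09, 2.58], [-1.31, 4.45], [0.11, 2.69], [-2.54, 2.54]. Speed limits (rad/s): [2.39, 2.39, 3.01, 3.14, 3.14, 3.14].

INTERFACE

Orientations are given as a rotation vector (axis times angle).
In Python, from workcell import * gives the robot as it stands.
- The arm moves only by the shell command python3 -m crank 'ROWS'. ROWS is JSON, a list of rows, each a list of 3 entries, a list of its own where there are three numbers: the shift along the tool's x, y, z in cm, then the turn, a rotation vector about the tool's x, y, z in degrees, then the finger opening in cm, from 0 to 8.78. In form: [[[dx, dy, dz], [rx, ry, rz], claw], ...]. A call has 1 to 5 rows; each row shifts and turns the commanded pose from where the row before left it, along the tool's axes as they then stand; what a row does not reach is not made up. A row lasts 1/8 s, in which the tool goes at most 62.5 mm and 10.7 degrees, less where a joint would pass 70% of its speed; a pose out of reach is approached as far as the arm can. A call with a gripper value outside its range is refused whole. The fingers move at their own pace and stop on an object; the grip force is fixed at half the most. Time passes only in rows, so rows that do not move let the fingers close. It gives the time, the measured TCP pose, the force and the opening at its end, in the units of the state.
- get_obs(): the state, without advancing time (a new reading comes with each control period).
- get_image(name): name is "scene" or "top" or "wrist"; returns a dict with "pixels" (480x640x3 uint8, red, green, blue), "mtx" (3x3 intrinsics, pixels), "view" (4x4, takes a point from world to camera coordinates). Camera axes: x right, y down, z forward; pixel columns grow to the right and rows downward; lengths in mm; the calibration is good to about 2 mm. A picture is of the moment at which its call begins. There is no depth.
- close_job(): hands the job in, once; it reports no verdict.
The state is a dict: "t": time; "qpos": joint angles; "qvel": joint speeds; "joint_torque": joint torques, N m; "ee_pos": TCP position; "orientation": TCP orientation; "ft_force": force on the tool from outside, world axes, zero at the start; "moment": the same for the moment, N m; "width": finger opening in mm.
Only numpy, scipy, OpenCV 4.12 (cv2) and the standard library are available. Lean on these libraries where they do the work, as an engineer would, in place of code of your own. Each camera call takes 0.05 s, during which the arm holds its last target.

TASK

The steel roller lies at the foot of the small inclined track on the microscope bench: with the closed fingertips push it gently and steadily up the track, without letting it roll back and without gripping or lifting it, until it sits squarely and fully home against the stop block. The roller would roll down again by itself, so finish while still holding it there with the fingertips pressed lightly against it. Leave the spare roller, the jar and the thumbscrew where they stand.

Things in the scene. Friction and masses are not known exactly. Their poses are not given: they have to be found in the camera images.
- incline: Fixed sloping dark running surface of the metal track; origin on it, mid-width, 35 mm above the bench. x points up the slope (0.14 rad = 8 deg), y across, z square to it. It runs from x = -122 to +130 mm. Grey side guides, 68 mm apart inside, 80 outside, stand 12 mm above it; a cross lip at the foot (x = -122 to -116) stands 5 mm above it, and fingertips can pass over that lip.
- stop_face (a point): Point on the downhill face of the bright metal stop block, mid-width, 18 mm above the running surface; axes as the incline. Block 66 mm wide, 28 high, 16 thick, clamped 60 to 110 mm up-slope of the incline's origin; it does not yield. Its black clamp knob reaches 41 mm above the running surface. The roller is home when its centre is 18 mm down-slope of this point.
- roller_center (a point): Centre of the solid steel roller: cylinder 36 mm diameter, 64 mm long, 0.35 to 0.7 kg, lying across the track with 2 mm play to each guide. At the start it leans on the lip, centre about 103 mm down-slope of the incline's origin. Polished, oiled, it rolls freely, faster than 0.25 m/s if let go: a push of about 1 N moves it up. The point does not shift as it turns.
- roller: The same roller: origin at its centre, y along its axis; x and z turn with it as it rolls.
- spare_roller: Bystander, loose: a like steel roller standing on end on the bench beside the track, 36 mm diameter, 64 mm high; origin at the centre of its underside, z up.
- jar: Bystander, loose: small glass jar with black cap, 46 mm diameter, 48 mm high; origin at the centre of its underside, z up.
- thumbscrew: Bystander, loose: brass thumbscrew standing on its 22 mm head, shank up, 30 mm high; origin at the centre of its underside, z up.
Mind the look-alikes: they are no part of the job. Leave any blue or orange look-alike of the roller alone.

How it is judged:
By the outcome, as a careful person would: the job done as asked, in the order asked, and still so for the second after the job is handed in, while the arm keeps its last pose, push and grip.
It also fails if it takes over 38 s, if anything falls off the work surface, if the arm or the gripper's body presses on something with over 40 N, if the wrist force passes 120 N, or if a joint passes its speed limit or range.

## Working session

There is one attempt and no reset: what is moved stays moved. The work goes in short steps, Python scripts to look and compute and a shell command to move; the robot and the scene stay as the last step left them, time stands still between calls to the robot, and variables do not carry over. Pictures are saved under pics/ and viewed, and the job is handed in when it is done.

```bash
mkdir -p pics; ls
python3 - <<'E'
from workcell import *
import cv2
o=get_obs(); print(o)
for n in ["scene","top","wrist"]:
    d=get_image(n); cv2.imwrite(f"pics/a_{n}.png",d["pixels"][:,:,::-1]); print(n,d["mtx"].tolist(),d["view"].round(4).tolist())
E
```

```text
pics
{'t': 0.0, 'qpos': array([-1.20604599e+00,  4.23827488e-01,  1.63067310e+00, -3.07843630e-05,
        1.08860974e+00, -1.90095159e-02]), 'qvel': array([-0.00055202, -0.00083127, -0.00180281,  0.00052889,  0.00038307,
        0.00040671]), 'joint_torque': array([ 7.22600325e-04, -5.44613349e+01, -2.73672652e+01,  6.42961822e-02,
        2.26618617e-02, -1.27658282e-04]), 'ee_pos': array([ 233.81971067, -579.020241  ,  221.91668045]), 'orientation': array([ 0.92289513,  1.36795337, -0.92149313]), 'ft_force': array([-0.42320269, -0.37782054,  0.7507637 ]), 'moment': array([-0.02680375,  0.01242702,  0.01246843]), 'width': 88.23356314215982}
scene [[514.3544003945989, 0.0, 310.72301099033933], [0.0, 514.3544003945989, 240.05136535874485], [0.0, 0.0, 1.0]] [[0.6157, 0.7878, -0.017, -380.625], [0.4951, -0.4035, -0.7694, -201.1822], [-0.613, 0.4653, -0.6385, 1148.479], [0.0, 0.0, 0.0, 1.0]]
top [[596.7510600939759, 0.0, 309.56913228759186], [0.0, 596.7510600939759, 236.71431296510457], [0.0, 0.0, 1.0]] [[-0.0209, -0.9995, 0.0239, 52.985], [-0.9935, 0.0181, -0.1126, 576.9204], [0.1121, -0.0261, -0.9934, 951.5328], [0.0, 0.0, 0.0, 1.0]]
wrist [[376.902359829847, 0.0, 319.4473919076215], [0.0, 376.902359829847, 236.2335884026887], [0.0, 0.0, 1.0]] [[0.3748, -0.9271, -0.0005, -624.2077], [-0.8919, -0.3607, 0.2729, -33.2723], [-0.2532, -0.1018, -0.962, 390.663], [0.0, 0.0, 0.0, 1.0]]
```

View pics/a_scene.png

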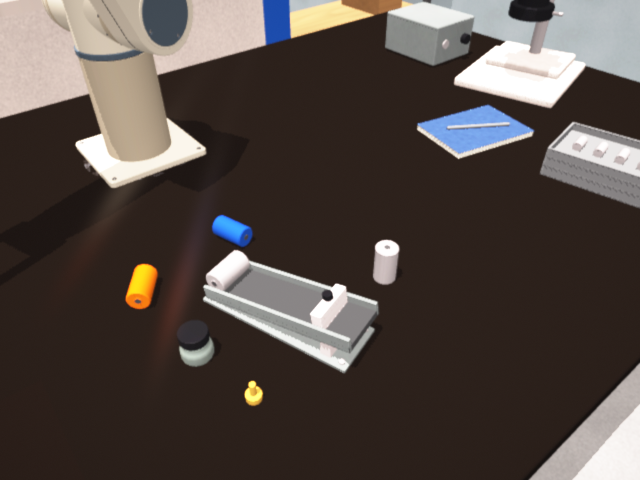

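View pics/a_top.png

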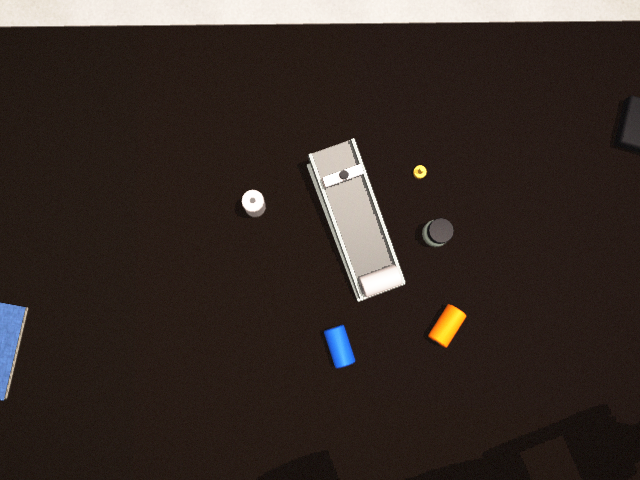

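View pics/a_wrist.png

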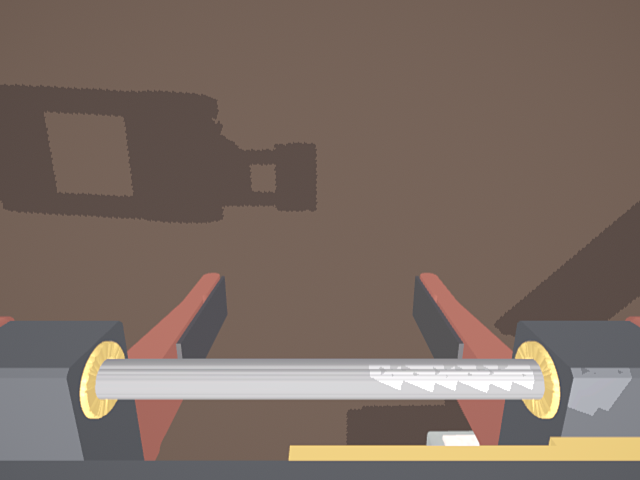

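The scene view shows the white steel roller in the track's foot at (228,270), and the top view has it at (381,281). Look-alikes in the top view are the spare standing at (254,203), blue at (340,346) and orange at (448,326). Only the white one lies on the track against the lip, so it is the one meant. The jar is at (438,232), the thumbscrew at (420,172) and the stop block at (344,175). I'll confirm this in an enlarged crop.

Run:
```python
import cv2
a=cv2.imread("pics/a_top.png")[130:310,290:415]
cv2.imwrite("pics/b_top.png",cv2.resize(a,None,fx=3.3,fy=3.3,interpolation=cv2.INTER_CUBIC))
a=cv2.imread("pics/a_scene.png")[240:375,195:390]
cv2.imwrite("pics/b_scene.png",cv2.resize(a,None,fx=4,fy=4,interpolation=cv2.INTER_CUBIC))
```

```text
(no output)
```

View pics/b_top.png

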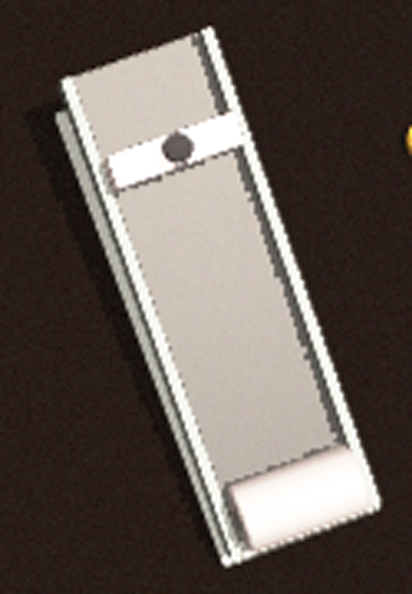

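View pics/b_scene.png

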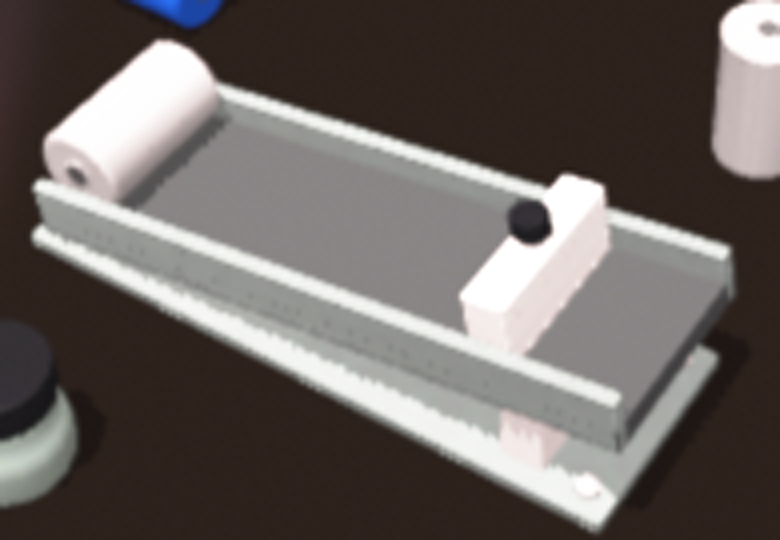

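```bash
cat > h.py <<'E'
import numpy as np, cv2
from scipy.optimize import least_squares
from scipy.spatial.transform import Rotation as R
def ray(d,px,z):
    M=d["view"];Rm=M[:3,:3];c=-Rm.T@M[:3,3]
    v=Rm.T@np.linalg.inv(d["mtx"])@np.array([px[0],px[1],1.]);return c+v*(z-c[2])/v[2]
def proj(d,P):
    M=d["view"];p=M[:3,:3]@P+M[:3,3];q=d["mtx"]@p;return q[:2]/q[2]
def frame(p): # x,y,yaw
    Rm=R.from_euler("z",p[2]).as_matrix()@R.from_euler("y",-0.14).as_matrix()
    return Rm,np.array([p[0],p[1],35.])
E
python3 - <<'E'
from h import *
from workcell import *
T=get_image("top");S=get_image("scene")
t=lambda u,v:np.array([u,v])/3.3+[290,130]-.35
s=lambda u,v:np.array([u,v])/4+[195,240]-.37
L=[((130,40,12),T,t(62,78)),((130,-40,12),T,t(212,28)),((-122,-40,12),T,t(382,505)),((-122,40,12),T,t(225,565)),
((-122,-40,12),S,s(37,187)),((130,-40,12),S,s(618,402)),((130,40,12),S,s(730,252))]
def solve(L):
    f=lambda p:np.concatenate([proj(d,frame(p)[0]@np.array(l)+frame(p)[1])-px for l,d,px in L])
    r=least_squares(f,[600,0,.3]);return r.x,r.fun.reshape(-1,2).round(1).tolist()
for Q in (L,L[:4],L[4:]): print(solve(Q))
p=solve(L)[0]; Rm,o=frame(p); print(Rm[:,0])
# stop face x
for d,px in((T,t(118,190)),(T,t(243,148)),(S,s(465,298)),(S,s(563,178))):
    c=-d["view"][:3,:3].T@d["view"][:3,3]; v=d["view"][:3,:3].T@np.linalg.inv(d["mtx"])@np.append(px,1)
    cl=Rm.T@(c-o);vl=Rm.T@v;print("stop",(cl+vl*(28-cl[2])/vl[2]).round(1))
print("roller at",o+Rm@[-103,0,18])
for n,q,z in(("spare",(253,202),64),("jar",(441,231),48),("blue",(340,346),18),("orange",(448,326),18)):print(n,ray(T,q,z).round())
E
```

```text
(array([ 6.02373873e+02, -3.50125886e+01,  3.26272504e-01]), [[-1.3, 0.1], [-0.5, -0.9], [-1.3, 0.0], [0.7, -1.5], [-1.3, -0.8], [-1.7, 1.0], [0.3, -1.1]])
(array([ 6.01404179e+02, -3.59217752e+01,  3.22433551e-01]), [[-0.5, 0.4], [0.4, -0.3], [-1.0, 0.8], [1.0, -0.9]])
(array([ 6.03380767e+02, -3.43844889e+01,  3.29337085e-01]), [[-0.7, -0.4], [-0.5, 1.1], [1.2, -1.1]])
[0.9379758  0.3173785  0.13954311]
stop [68.2 32.1 28. ]
stop [ 67.2 -32.3  28. ]
stop [ 72.5 -32.8  28. ]
stop [70.6 31.6 28. ]
roller at [503.38310129 -68.50763476  38.45094712]
spare [632. 132.  64.]
jar [ 582. -173.   48.]
blue [398.  -5.  18.]
orange [ 427. -184.   18.]
```

```bash
cat >> h.py <<'E'
P=[602.2,-35.2,.3255]; Rm,o=frame(P)
def plan(tgt_local,sgn):
    from workcell import get_obs
    b=get_obs();A=R.from_rotvec(b["orientation"])
    x=-Rm[:,2];z=sgn*Rm[:,1];y=np.cross(z,x)
    B=R.from_matrix(np.stack([x,y,z],1)); tgt=Rm@np.array(tgt_local)+o
    rv=np.degrees((A.inv()*B).as_rotvec())
    print("t",b["t"],"local tip",(Rm.T@(b["ee_pos"]-o)).round(2),"turn",rv.round(2),np.linalg.norm(rv).round(2))
    d=tgt-b["ee_pos"];print(" shift(tool now,cm)",(A.inv().apply(d)/10).round(2),"shift(target axes,cm)",(B.inv().apply(d)/10).round(2),"dist",np.linalg.norm(d).round(1))
    print(" F local",(Rm.T@b["ft_force"]).round(2),"F",b["ft_force"].round(2),"w",round(b["width"],1),"q",b["qpos"].round(2))
E
python3 -c "
from h import *
plan([-150,0,80],1);plan([-150,0,80],-1)"
```

```text
t 0.25 local tip [-491.65 -397.77  258.47] turn [-176.24  -12.36   -0.42] 176.67
 shift(tool now,cm) [ 12.93  38.58 -37.58] shift(target axes,cm) [ 17.85 -34.16  39.78] dist 553.9
 F local [-0.65 -0.04 -0.29] F [-0.56 -0.23 -0.38] w 87.7 q [-1.21  0.42  1.63 -0.    1.09 -0.02]
t 0.25 local tip [-491.65 -397.77  258.47] turn [ 3.33 -0.27  8.02] 8.69
 shift(tool now,cm) [ 12.93  38.58 -37.58] shift(target axes,cm) [ 17.85  34.16 -39.78] dist 553.9
 F local [-0.65 -0.04 -0.29] F [-0.56 -0.23 -0.38] w 87.7 q [-1.21  0.42  1.63 -0.    1.09 -0.02]
```

```bash
python3 -m crank '[[[0,0,0],[3.3,-0.3,8.0],0],[[0,3.4,-4.0],[0,0,0],0],[[0,3.4,-4.0],[0,0,0],0],[[0,3.4,-4.0],[0,0,0],0],[[0,3.4,-4.0],[0,0,0],0]]'; python3 -m crank '[[[0,3.4,-4.0],[0,0,0],0],[[0,3.4,-4.0],[0,0,0],0],[[0,3.4,-4.0],[0,0,0],0],[[0,3.4,-4.0],[0,0,0],0],[[0,0,0],[0,0,0],0]]'; python3 -c "
from h import *
plan([-150,0,60],-1)"
```

```text
t: 0.88
ee_pos: [310.7, -383.3, 241.5]
orientation: [1.045, 1.26, -0.86]
ft_force: [0.3, -0.9, 0.4]
width: 41.2
t: 1.5
ee_pos: [387.5, -187.4, 260.6]
orientation: [1.041, 1.261, -0.856]
ft_force: [-0.5, -0.1, -0.8]
width: 0.4
t 1.5 local tip [-218.2   -75.56  258.56] turn [ 0.33  0.04 -0.02] 0.34
 shift(tool now,cm) [19.85  6.86 -7.53] shift(target axes,cm) [19.86  6.82 -7.56] dist 223.1
 F local [-0.63  0.12 -0.67] F [-0.54 -0.05 -0.75] w 0.4 q [-0.56  0.03  2.06  0.13  0.97  0.61]
```

```bash
python3 -m crank '[[[3,3.4,-3.75],[0.3,0,0],0],[[3,3.4,-3.75],[0,0,0],0],[[4.6,0,0],[0,0,0],0],[[4.6,0,0],[0,0,0],0],[[4.6,0,0],[0,0,0],0]]';  python3 -m crank '[[[0,0,0],[0,0,0],0]]'
python3 - <<'E'
from h import *
from workcell import *
plan([-145,0,10],-1)
for n in ["scene","top","wrist"]:
    d=get_image(n); cv2.imwrite(f"pics/c_{n}.png",d["pixels"][:,:,::-1])
    if n!="wrist": print(n,proj(d,Rm@np.array([-103,0,18])+o),proj(d,get_obs()["ee_pos"]))
a=cv2.imread("pics/c_scene.png")[170:390,150:400];b=cv2.imread("pics/c_top.png")[130:350,290:460]
cv2.imwrite("pics/c2.png",np.hstack([cv2.resize(x,None,fx=1.85,fy=1.85,interpolation=2) for x in(a,b)]))
E
```

```text
t: 2.12
ee_pos: [453.4, -89.9, 72.2]
orientation: [1.049, 1.257, -0.864]
ft_force: [1.5, 0.7, -0.0]
width: -0.1
t: 2.25
ee_pos: [450.6, -89.1, 70.6]
orientation: [1.048, 1.265, -0.868]
ft_force: [-0.3, -0.2, 0.5]
width: 0.4
t 2.25 local tip [-154.31   -2.55   57.69] turn [-0.32 -0.16  0.37] 0.52
 shift(tool now,cm) [ 4.76  0.96 -0.25] shift(target axes,cm) [ 4.77  0.93 -0.25] dist 48.7
 F local [-0.28 -0.13  0.51] F [-0.29 -0.23  0.46] w 0.4 q [-0.27  0.42  2.15  0.17  0.47  0.83]
scene [228.32433667 270.29236101] [196.43980504 241.89553293]
top [378.33186504 280.59930598] [396.0070508  311.71425142]
```

View pics/c2.png

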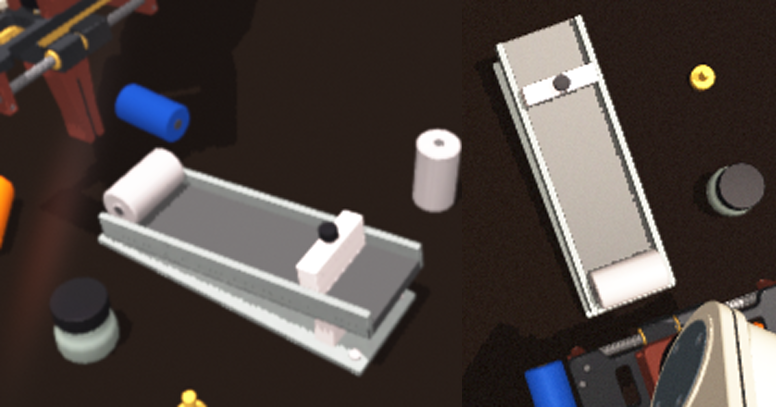

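View pics/c_wrist.png

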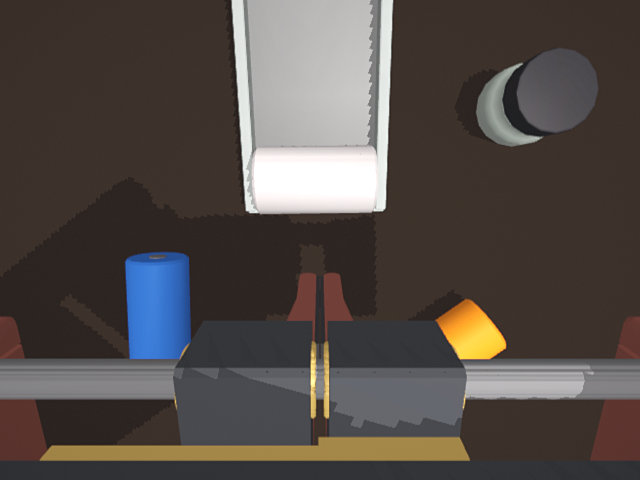

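The fingertips are closed and lined up behind the roller. In the wrist view the fingers are at (320,300) and the roller at (314,180). The roller still leans on the lip. Next I lower behind the lip.

```bash
python3 -m crank '[[[2.4,0.3,-0.25],[-0.3,0,0],0],[[2.3,0.2,0],[0,0,0],0],[[0,0,0],[0,0,0],0]]'
python3 - <<'E'
from h import *
from workcell import *
plan([-131,0,10],-1)
d=get_image("scene"); cv2.imwrite(f"pics/d_scene.png",cv2.resize(d["pixels"][190:330,150:330,::-1],None,fx=4,fy=4,interpolation=2))
plan([-131,0,10],-1)
E
```

```text
t: 2.78
ee_pos: [463.7, -83.3, 28.7]
orientation: [1.045, 1.259, -0.859]
ft_force: [-1.4, -0.3, 0.1]
width: 0.4
t 2.775 local tip [-146.04   -1.31   14.27] turn [ 0.04  0.11 -0.05] 0.13
 shift(tool now,cm) [ 0.43  1.5  -0.13] shift(target axes,cm) [ 0.43  1.5  -0.13] dist 15.7
 F local [-1.35  0.19  0.25] F [-1.36 -0.26  0.06] w 0.4 q [-0.25  0.52  2.15  0.21  0.37  0.8 ]
t 2.825 local tip [-145.95   -1.34   14.67] turn [ 0.04  0.12 -0.08] 0.15
 shift(tool now,cm) [ 0.47  1.49 -0.13] shift(target axes,cm) [ 0.47  1.5  -0.13] dist 15.7
 F local [-0.37  0.26  0.12] F [-0.44  0.12  0.07] w 0.7 q [-0.25  0.52  2.15  0.21  0.37  0.8 ]
```

View pics/d_scene.png

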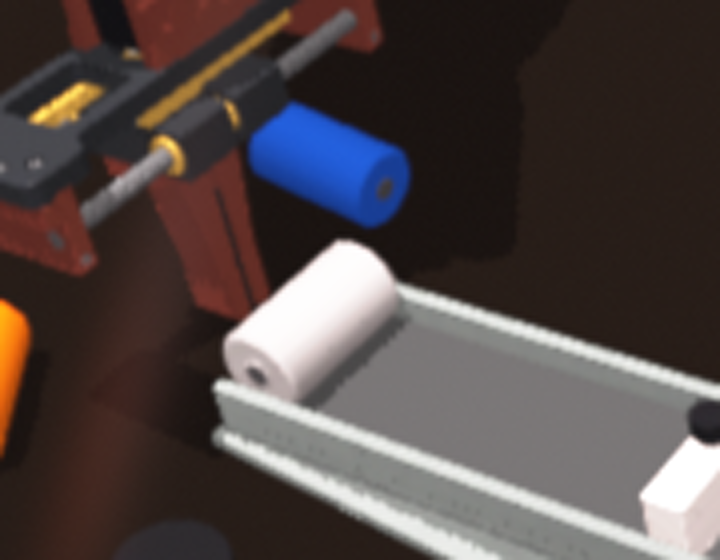

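```bash
python3 -m crank '[[[0.3,0.3,-0.1],[0,0,0],0],[[0,0.3,0],[0,0,0],0],[[0,0.3,0],[0,0,0],0],[[0,0.3,0],[0,0,0],0],[[0,0.3,0],[0,0,0],0]]'; python3 -m crank '[[[0,0.3,0],[0,0,0],0],[[0,0.3,0],[0,0,0],0],[[0,0.3,0],[0,0,0],0],[[0,0.3,0],[0,0,0],0],[[0,0.3,0],[0,0,0],0]]'
python3 - <<'E'
from h import *
from workcell import *
plan([41,0,10],-1)
E
```

```text
t: 3.45
ee_pos: [477.0, -77.0, 26.7]
orientation: [1.044, 1.261, -0.86]
ft_force: [-2.1, -1.0, 1.3]
width: 0.5
t: 4.08
ee_pos: [491.4, -72.3, 28.9]
orientation: [1.045, 1.26, -0.86]
ft_force: [-2.0, -1.0, 0.9]
width: 0.6
t 4.075 local tip [-116.54    0.31   10.23] turn [0.04 0.06 0.02] 0.07
 shift(tool now,cm) [ 0.02 15.75  0.04] shift(target axes,cm) [ 0.02 15.75  0.03] dist 157.5
 F local [-2.06 -0.31  1.21] F [-1.99 -1.    0.91] w 0.6 q [-0.21  0.54  2.09  0.18  0.4   0.87]
```

```bash
python3 -m crank '[[[0,0.3,0],[0,0,0],0],[[0,0.3,0],[0,0,0],0],[[0,0.3,0],[0,0,0],0],[[0,0.3,0],[0,0,0],0],[[0,0.3,0],[0,0,0],0]]'
python3 - <<'E'
from h import *
from workcell import *
d=get_image("scene"); cv2.imwrite(f"pics/e_scene.png",cv2.resize(d["pixels"][190:330,150:330,::-1],None,fx=4,fy=4,interpolation=2))
plan([23,0,10],-1)
E
```

```text
t: 4.7
ee_pos: [505.5, -67.5, 31.0]
orientation: [1.045, 1.26, -0.86]
ft_force: [-2.7, -0.7, 1.2]
width: 0.7
t 4.75 local tip [-1.009e+02  9.000e-02  1.032e+01] turn [ 0.04  0.09 -0.03] 0.1
 shift(tool now,cm) [ 0.04 12.39  0.02] shift(target axes,cm) [3.000e-02 1.239e+01 1.000e-02] dist 123.9
 F local [-0.86 -0.02 -0.04] F [-0.79 -0.29 -0.16] w 0.7 q [-0.2   0.54  2.06  0.17  0.42  0.9 ]
```

View pics/e_scene.png

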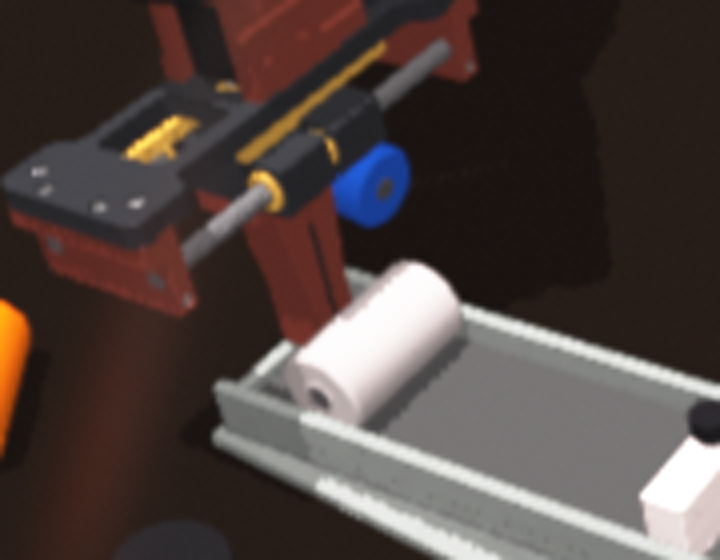

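The roller has left the lip and is riding squarely ahead of the fingertips, at about (375,340) in the crop. I'll keep pushing at the same speed.

```bash
python3 -m crank '[[[0,0.3,0],[0,0,0],0],[[0,0.3,0],[0,0,0],0],[[0,0.3,0],[0,0,0],0],[[0,0.3,0],[0,0,0],0],[[0,0.3,0],[0,0,0],0]]'; python3 -m crank '[[[0,0.3,0],[0,0,0],0],[[0,0.3,0],[0,0,0],0],[[0,0.3,0],[0,0,0],0],[[0,0.3,0],[0,0,0],0],[[0,0.3,0],[0,0,0],0]]'; python3 -m crank '[[[0,0.3,0],[0,0,0],0],[[0,0.3,0],[0,0,0],0],[[0,0.3,0],[0,0,0],0],[[0,0.3,0],[0,0,0],0],[[0,0.3,0],[0,0,0],0]]'; python3 -m crank '[[[0,0.3,0],[0,0,0],0],[[0,0.3,0],[0,0,0],0],[[0,0.3,0],[0,0,0],0],[[0,0.3,0],[0,0,0],0],[[0,0.3,0],[0,0,0],0]]'
python3 - <<'E'
from h import *
from workcell import *
d=get_image("scene"); cv2.imwrite(f"pics/f_scene.png",cv2.resize(d["pixels"][210:370,180:390,::-1],None,fx=3.7,fy=3.7,interpolation=2))
plan([23,0,10],-1)
E
```

```text
t: 5.38
ee_pos: [519.6, -62.8, 33.1]
orientation: [1.045, 1.26, -0.86]
ft_force: [-1.9, -1.5, 0.3]
width: 0.5
t: 6.0
ee_pos: [533.6, -58.0, 35.1]
orientation: [1.045, 1.26, -0.86]
ft_force: [-2.8, -1.3, 1.3]
width: 0.4
t: 6.62
ee_pos: [547.7, -53.2, 37.2]
orientation: [1.045, 1.26, -0.86]
ft_force: [-2.9, -0.9, 0.2]
width: 0.5
t: 7.25
ee_pos: [561.8, -48.5, 39.3]
orientation: [1.045, 1.26, -0.86]
ft_force: [-2.1, -0.9, 0.9]
width: 0.2
t 7.3 local tip [-40.88   0.16  10.31] turn [ 0.04  0.09 -0.03] 0.1
 shift(tool now,cm) [0.03 6.39 0.02] shift(target axes,cm) [0.03 6.39 0.02] dist 63.9
 F local [-0.5   0.2   0.87] F [-0.65 -0.01  0.79] w 0.4 q [-0.14  0.57  1.95  0.13  0.5   0.99]
```

View pics/f_scene.png

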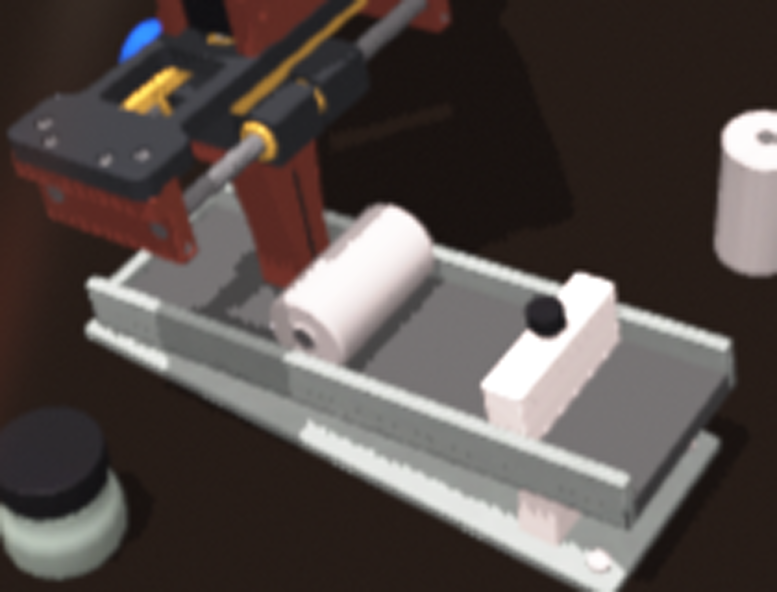

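The roller is mid-track at about (352,285) in the crop, still square and in contact. The bystanders haven't moved.

```bash
python3 -m crank '[[[0,0.3,0],[0,0,0],0],[[0,0.3,0],[0,0,0],0],[[0,0.3,0],[0,0,0],0],[[0,0.3,0],[0,0,0],0],[[0,0.3,0],[0,0,0],0]]'; python3 -m crank '[[[0,0.3,0],[0,0,0],0],[[0,0.3,0],[0,0,0],0],[[0,0.3,0],[0,0,0],0],[[0,0.3,0],[0,0,0],0],[[0,0.3,0],[0,0,0],0]]'; python3 -m crank '[[[0,0.3,0],[0,0,0],0],[[0,0.3,0],[0,0,0],0],[[0,0.3,0],[0,0,0],0],[[0,0.3,0],[0,0,0],0],[[0,0.3,0],[0,0,0],0]]';  python3 - <<'E'
from h import *
from workcell import *
d=get_image("scene"); cv2.imwrite(f"pics/g_scene.png",cv2.resize(d["pixels"][230:350,220:380,::-1],None,fx=4.7,fy=4.7,interpolation=2))
plan([23,0,10],-1)
E
```

```text
t: 7.92
ee_pos: [575.9, -43.7, 41.4]
orientation: [1.045, 1.26, -0.86]
ft_force: [-2.3, -0.4, 0.4]
width: 0.3
t: 8.55
ee_pos: [589.9, -38.9, 43.5]
orientation: [1.045, 1.26, -0.86]
ft_force: [-2.5, -0.7, 0.9]
width: 0.6
t: 9.18
ee_pos: [604.0, -34.2, 45.6]
orientation: [1.045, 1.26, -0.86]
ft_force: [-3.4, -0.5, 0.4]
width: 0.4
t 9.225 local tip [ 4.14  0.26 10.29] turn [ 0.04  0.08 -0.03] 0.1
 shift(tool now,cm) [0.03 1.89 0.03] shift(target axes,cm) [0.03 1.89 0.03] dist 18.9
 F local [-0.55  1.2   0.75] F [-1.    0.93  0.67] w 0.4 q [-0.11  0.6   1.86  0.11  0.56  1.05]
```

View pics/g_scene.png

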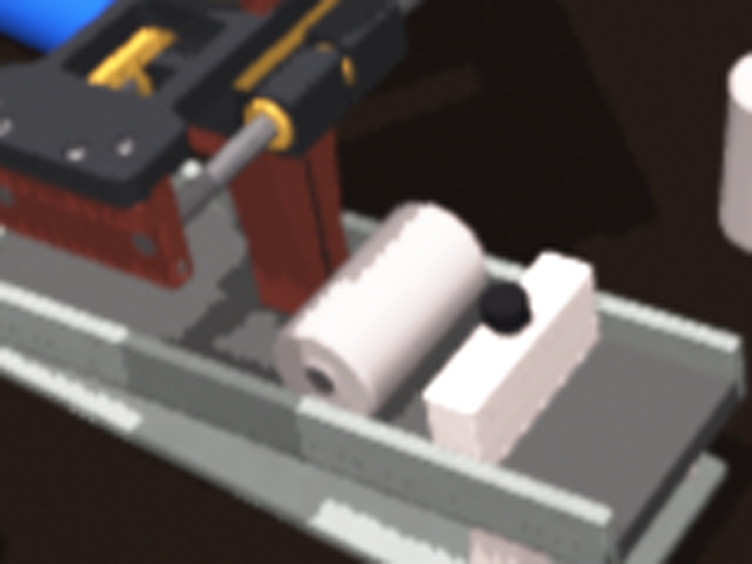

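A gap of roughly 15 mm remains to the stop. The roller is at (385,310) in the crop and the block's near edge at (430,400). I'll slow down from here.

```bash
python3 -m crank '[[[0,0.2,0],[0,0,0],0],[[0,0.2,0],[0,0,0],0],[[0,0.2,0],[0,0,0],0],[[0,0.2,0],[0,0,0],0],[[0,0.15,0],[0,0,0],0]]'; python3 -m crank '[[[0,0.1,0],[0,0,0],0],[[0,0.1,0],[0,0,0],0],[[0,0.1,0],[0,0,0],0]]'; python3 -c "
from h import *
plan([23,0,10],-1)"
```

```text
t: 9.85
ee_pos: [612.9, -31.2, 46.9]
orientation: [1.045, 1.26, -0.86]
ft_force: [-1.7, -1.0, 1.1]
width: 0.4
t: 10.22
ee_pos: [615.6, -30.3, 47.3]
orientation: [1.045, 1.26, -0.86]
ft_force: [-2.3, -0.9, 1.2]
width: 0.4
t 10.225 local tip [15.82  0.4  10.22] turn [0.04 0.06 0.02] 0.08
 shift(tool now,cm) [0.02 0.72 0.04] shift(target axes,cm) [0.02 0.72 0.04] dist 7.2
 F local [-2.26 -0.16  1.52] F [-2.27 -0.94  1.19] w 0.4 q [-0.1   0.61  1.83  0.1   0.58  1.07]
```

```bash
for i in 1; do python3 -m crank '[[[0,0.1,0],[0,0,0],0],[[0,0.1,0],[0,0,0],0]]'; done;  python3 - <<'E'
from h import *
from workcell import *
plan([23,0,10],-1)
d=get_image("scene"); cv2.imwrite(f"pics/h_scene.png",cv2.resize(d["pixels"][255:345,250:370,::-1],None,fx=6.2,fy=6.2,interpolation=2))
E
```

```text
t: 10.48
ee_pos: [617.4, -29.6, 47.6]
orientation: [1.045, 1.26, -0.86]
ft_force: [-2.3, -0.9, 0.1]
width: 0.6
t 10.475 local tip [17.82  0.4  10.18] turn [0.04 0.06 0.02] 0.08
 shift(tool now,cm) [0.02 0.52 0.04] shift(target axes,cm) [0.02 0.52 0.04] dist 5.2
 F local [-2.48 -0.15  0.43] F [-2.33 -0.95  0.08] w 0.6 q [-0.1   0.61  1.83  0.1   0.58  1.07]
```

View pics/h_scene.png

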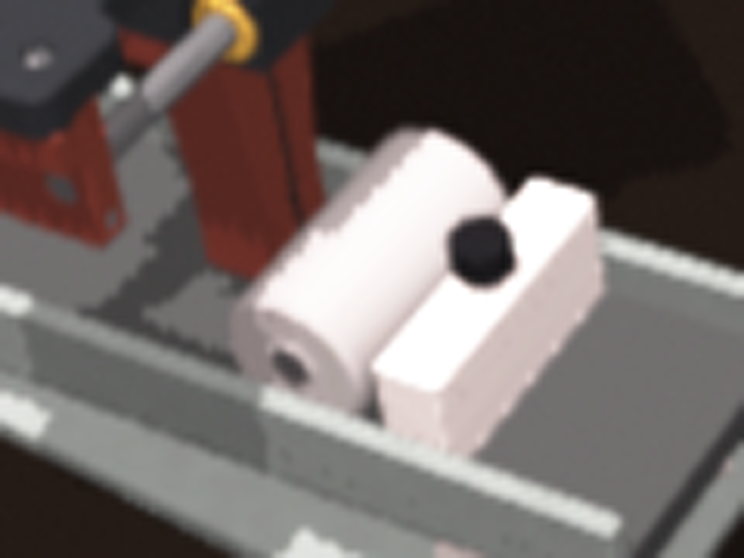

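A few millimetres remain, seen as a thin dark gap at (370,395). I'll take half-millimetre rows now and watch the force.

```bash
python3 -m crank '[[[0,0.05,0],[0,0,0],0],[[0,0.05,0],[0,0,0],0],[[0,0.05,0],[0,0,0],0],[[0,0.05,0],[0,0,0],0]]'; python3 -m crank '[[[0,0.05,0],[0,0,0],0],[[0,0.05,0],[0,0,0],0]]'; python3 -m crank '[[[0,0.05,0],[0,0,0],0]]'; python3 -c "
from h import *
plan([23,0,10],-1)"
```

```text
t: 11.02
ee_pos: [619.3, -29.0, 47.9]
orientation: [1.045, 1.26, -0.86]
ft_force: [-2.0, -0.4, 1.5]
width: 0.6
t: 11.28
ee_pos: [620.3, -28.7, 48.0]
orientation: [1.045, 1.26, -0.86]
ft_force: [-3.0, -0.3, -0.4]
width: 0.6
t: 11.4
ee_pos: [620.8, -28.5, 48.1]
orientation: [1.045, 1.26, -0.86]
ft_force: [-2.6, 0.1, 0.3]
width: 0.4
t 11.4 local tip [21.34  0.37 10.22] turn [0.04 0.06 0.01] 0.08
 shift(tool now,cm) [0.02 0.17 0.04] shift(target axes,cm) [0.02 0.17 0.04] dist 1.7
 F local [-2.32  0.91  0.63] F [-2.55  0.1   0.3 ] w 0.4 q [-0.09  0.61  1.82  0.1   0.58  1.07]
```

```bash
python3 -m crank '[[[0,0.05,0],[0,0,0],0]]'; python3 -m crank '[[[0,0.05,0],[0,0,0],0]]';  python3 -c "
from h import *
from workcell import *
plan([23,0,10],-1)
d=get_image('scene'); cv2.imwrite('pics/i_scene.png',cv2.resize(d['pixels'][255:345,250:370,::-1],None,fx=6.2,fy=6.2,interpolation=2))
plan([23,0,10],-1)"
```

```text
t: 11.52
ee_pos: [621.2, -28.4, 48.1]
orientation: [1.045, 1.26, -0.86]
ft_force: [-2.2, -0.9, 2.2]
width: 0.6
t: 11.65
ee_pos: [621.7, -28.2, 48.2]
orientation: [1.045, 1.26, -0.86]
ft_force: [-1.2, -0.5, 0.0]
width: 0.4
t 11.65 local tip [22.35  0.39 10.2 ] turn [0.04 0.06 0.01] 0.08
 shift(tool now,cm) [0.02 0.07 0.04] shift(target axes,cm) [0.02 0.07 0.04] dist 0.8
 F local [-1.32 -0.13  0.19] F [-1.22 -0.55  0.01] w 0.4 q [-0.09  0.61  1.82  0.1   0.59  1.07]
t 11.7 local tip [22.42  0.37 10.22] turn [0.04 0.07 0.01] 0.08
 shift(tool now,cm) [0.02 0.06 0.04] shift(target axes,cm) [0.02 0.06 0.04] dist 0.7
 F local [-2.26 -0.27  0.92] F [-2.16 -1.01  0.59] w 0.4 q [-0.09  0.61  1.82  0.1   0.59  1.07]
```

View pics/i_scene.png

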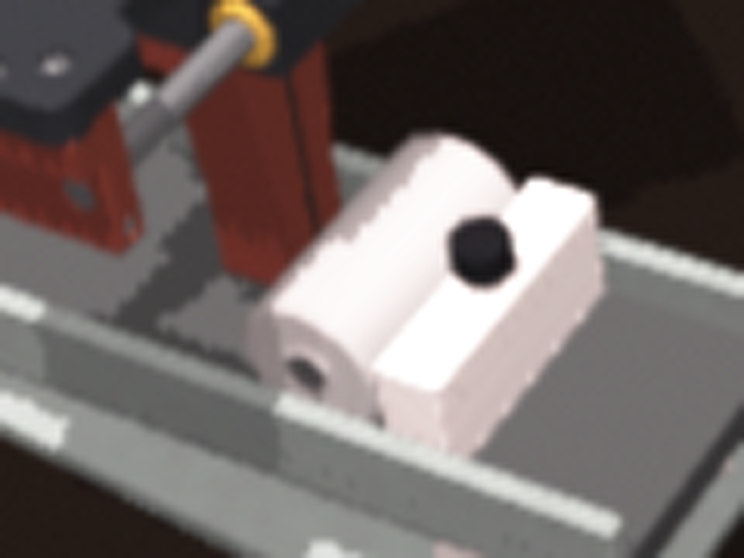

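Nearly there, with no force rise yet. I'll continue in single half-millimetre rows.

```bash
python3 -m crank '[[[0,0.05,0],[0,0,0],0]]'; python3 -m crank '[[[0,0.05,0],[0,0,0],0]]'
```

```text
t: 11.82
ee_pos: [622.1, -28.1, 48.3]
orientation: [1.045, 1.26, -0.86]
ft_force: [-2.0, -0.9, 1.0]
width: 0.3
t: 11.95
ee_pos: [622.5, -27.9, 48.3]
orientation: [1.045, 1.26, -0.86]
ft_force: [-3.0, -2.2, 2.0]
width: 0.6
```

```bash
python3 -m crank '[[[0,0.05,0],[0,0,0],0]]'
```

```text
t: 12.08
ee_pos: [622.5, -27.8, 48.3]
orientation: [1.044, 1.261, -0.861]
ft_force: [-5.5, -2.1, 1.5]
width: 0.6
```

```bash
python3 -m crank '[[[0,0.05,0],[0,0,0],0]]'
```

```text
t: 12.2
ee_pos: [622.5, -27.8, 48.2]
orientation: [1.044, 1.262, -0.861]
ft_force: [-7.3, -2.9, 2.8]
width: 0.9
```

The TCP has stopped and the force is climbing, so the roller is on the stop. I'll ease to about 5 N and check.

```bash
python3 -m crank '[[[0,-0.03,0],[0,0,0],0],[[0,0,0],[0,0,0],0]]';  python3 -c "
from h import *
from workcell import *
plan([23,0,10],-1)
d=get_image('scene'); a=cv2.resize(d['pixels'][255:345,250:370,::-1],None,fx=6.2,fy=6.2,interpolation=2); cv2.imwrite('pics/j_scene.png',a)
w=get_image('wrist');cv2.imwrite('pics/j_wrist.png',w['pixels'][:,:,::-1])
t=get_image('top');cv2.imwrite('pics/j_top.png',t['pixels'][:,:,::-1])
plan([23,0,10],-1)"
```

```text
t: 12.45
ee_pos: [622.5, -27.8, 48.2]
orientation: [1.044, 1.261, -0.861]
ft_force: [-4.6, -2.0, 1.5]
width: 0.6
t 12.45 local tip [23.2   0.51 10.03] turn [0.04 0.04 0.1 ] 0.11
 shift(tool now,cm) [ 0.   -0.02  0.05] shift(target axes,cm) [ 0.   -0.02  0.05] dist 0.6
 F local [-4.76 -0.37  2.2 ] F [-4.64 -1.96  1.51] w 0.6 q [-0.09  0.61  1.81  0.1   0.59  1.07]
t 12.6 local tip [23.2   0.55 10.02] turn [0.04 0.04 0.1 ] 0.11
 shift(tool now,cm) [ 0.   -0.02  0.05] shift(target axes,cm) [ 0.   -0.02  0.05] dist 0.6
 F local [-4.65 -0.01  1.91] F [-4.61 -1.57  1.25] w 0.4 q [-0.09  0.61  1.81  0.1   0.59  1.07]
```

View pics/j_scene.png

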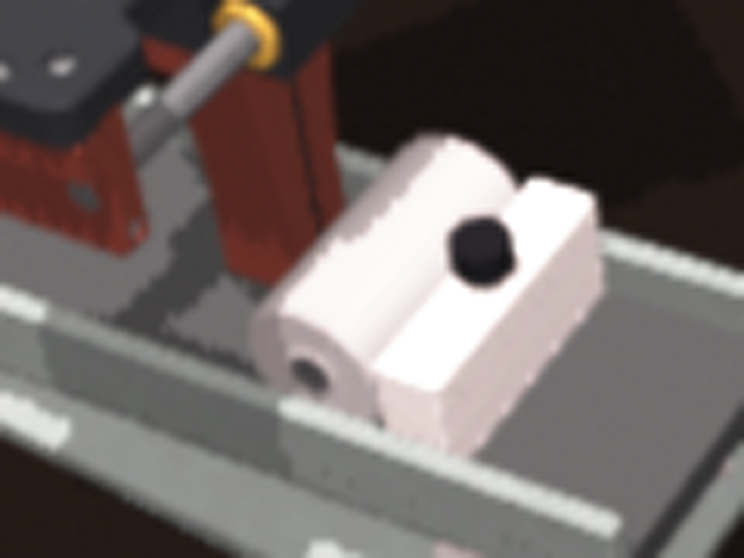

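View pics/j_wrist.png

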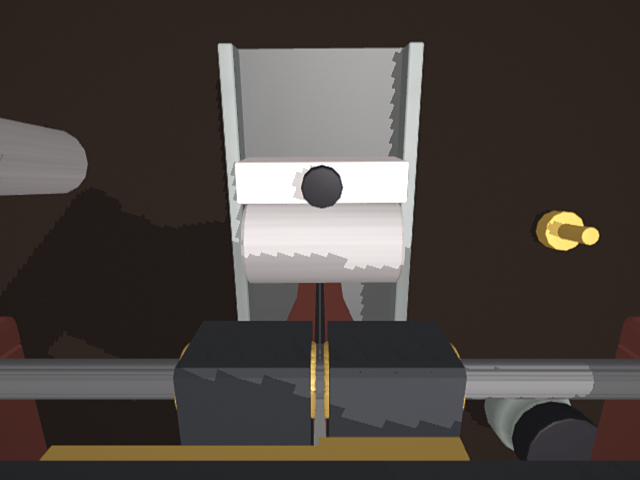

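View pics/j_top.png

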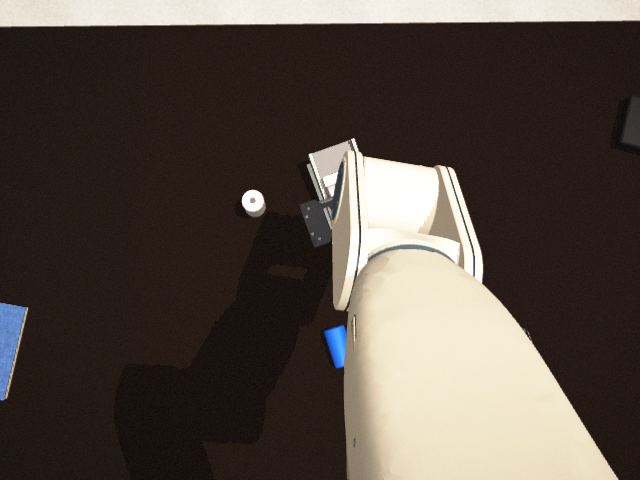

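In the wrist view the roller at (323,243) lies flush and parallel along the stop block's lower edge (row 203), with no gap across its width. The fingertips at (320,290) are touching it. The force holds at about 5 N, and the spare, thumbscrew, jar and blue look-alike stand where they did.

```bash
python3 -c "
from workcell import *
print(close_job()); o=get_obs(); print(o['t'],o['ee_pos'],o['ft_force'])"
```

```text
the job is handed in; nothing more can be done
None
the job is handed in; nothing more can be done
```

The roller is home against the stop block and the fingertips are still holding it there; I handed the job in at about 12.6 s. I pushed it up the track with the closed fingertips at about 24 mm/s, slowing to about 4 mm/s near the stop. Contact showed as a clear force rise, after which I eased off to a light hold.

**Last checks before hand-in:**
- **Push:** it held steady at about 5 N, having briefly reached about 8 N at first contact.
- **Roller position:** the fingertip stopped 23 mm up-slope of the incline's origin. Taking 10 mm for half the finger width, that puts the roller's centre at about 51 mm. The home position from the top and scene images is about 51 mm, though single readings of the stop face there spread by 2–3 mm.
- **Squareness:** the wrist view shows the roller flush and parallel to the block, with no gap across its width.
- **Bystanders:** the spare roller and the blue look-alike were unmoved in the final top view. The arm hid the jar, the thumbscrew and the orange look-alike there. The jar and thumbscrew were standing in the wrist view, but I did not re-measure their positions. The orange look-alike was last seen unmoved early in the push.

No check failed. `close_job()` gives no verdict, and the state could not be read after hand-in.

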